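# Find the socket that fits the tap's nut

### The job

The dripping kitchen tap has its lever off, and its brass hex nut is to be undone: pick up the sockets on the drying mat by their square posts and try them on the nut, one after another, until you find the one that fits. Stand those that do not fit back upright on the mat and leave the mug, cap, lid, spoon and tap lever where they are. Finish with the fitting socket fully home over the nut, upright, and still gripped by its post: do not let go of it.

Things in the scene. Friction and masses are not known exactly. Their poses are not given: they have to be found in the camera images.
- nut_top (a point): top centre of the tap's brass hex nut: 30 mm across flats, 14 mm high, its top 4 mm chamfered to 25 mm, fixed, top 109 mm above the counter. Below it a flat shoulder 54 mm across, seat for a fitting socket's rim (post's middle then 36 mm above this point); a socket too small stops on top of the nut, 14 mm higher. z up; x square to a pair of flats (alike every 60 degrees); spout along y, below the shoulder
- socket_a_post (a point): steel box socket, one of three alike outside: hexagonal barrel 42 mm across flats, 30 mm high, standing on its open end; on top a square adapter post 16 x 16 mm, 40 mm high (0.2 to 0.3 kg). This point: middle of the post, on the axis, 50 mm above the rim, 20 mm below the top. z up; x and y square to the post's faces, x also square to a flat of the barrel
- socket_b_post (a point): another of the three sockets: same outside, same point and axes as socket_a_post
- socket_c_post (a point): another of the three sockets: same outside, same point and axes as socket_a_post
- socket_a: the same socket; origin at the centre of its lower rim, same axes. Opening underneath: six-sided, 22 mm deep, flats parallel to the barrel's. Among the three the openings are 33.5, 23 and 20 mm across flats; which has which, and where, is not told and cannot be seen: find out by trying
- socket_b: the same socket; origin at the centre of its lower rim; see socket_a for the openings
- socket_c: the same socket; origin at the centre of its lower rim; see socket_a for the openings
- drying_mat: black ribbed rubber drying mat, 240 x 360 x 4 mm (x, y, z), fixed to the counter; origin at the centre of its underside, top 4 mm above it
- flask_cap_mid (a point): white round flask cap, 64 mm across, 22 mm high, on the mat; not part of the job
- shaker_lid_mid (a point): blue shaker-bottle lid, 76 mm across, 36 mm high with its spout, on the mat; not part of the job
- teaspoon_mid (a point): steel teaspoon, 130 mm long, lying on the mat (point near its middle); not part of the job
- mug_mid (a point): white mug upside down, 82 mm across, 95 mm high, beyond the mat; not part of the job
- tap_lever_mid (a point): the tap's own steel lever, taken off, lying about 0.1 m beyond the tap: hub 44 mm across (this point is the hub's middle), 24 mm high, lever about 90 mm long; not part of the job
There are look-alikes about, which are no part of the job. Leave any red look-alike of the socket_b alone. Leave any orange look-alike of the socket_a alone.

How it is judged (in metres and radians):
At the end, for the whole second after the job is handed in: One socket is home on the nut (rim within 3 mm of the shoulder, axis within 5 mm, 0.08 rad of upright) and still gripped by its post (over 2 N, grasp point within 32 mm of the post's middle); the others stand at rest on the mat, axes inside its edges, within 0.08 rad of upright (((z of socket_a_post in the frame of nut_top between 0.03 and 0.039 m and horizontal distance between socket_a_post and nut_top below 0.005 m and angle between each of socket_a_post, socket_b_post, socket_c_post's own z axis and vertical below 0.08 rad and contact force between the fingers and socket_a above 2 N and distance between the grasp point and socket_a_post below 0.032 m and x of socket_b_post in the frame of drying_mat between -0.12 and 0.12 m and y of socket_b_post in the frame of drying_mat between -0.18 and 0.18 m and z of socket_b_post in the frame of drying_mat between 0.048 and 0.058 m and linear speed of each of socket_b, socket_c below 0.02 m/s and x of socket_c_post in the frame of drying_mat between -0.12 and 0.12 m and y of socket_c_post in the frame of drying_mat between -0.18 and 0.18 m and z of socket_c_post in the frame of drying_mat between 0.048 and 0.058 m) or (z of socket_b_post in the frame of nut_top between 0.03 and 0.039 m and horizontal distance between socket_b_post and nut_top below 0.005 m and angle between each of socket_b_post, socket_a_post, socket_c_post's own z axis and vertical below 0.08 rad and contact force between the fingers and socket_b above 2 N and distance between the grasp point and socket_b_post below 0.032 m and x of socket_a_post in the frame of drying_mat between -0.12 and 0.12 m and y of socket_a_post in the frame of drying_mat between -0.18 and 0.18 m and z of socket_a_post in the frame of drying_mat between 0.048 and 0.058 m and linear speed of each of socket_a, socket_c below 0.02 m/s and x of socket_c_post in the frame of drying_mat between -0.12 and 0.12 m and y of socket_c_post in the frame of drying_mat between -0.18 and 0.18 m and z of socket_c_post in the frame of drying_mat between 0.048 and 0.058 m) or (z of socket_c_post in the frame of nut_top between 0.03 and 0.039 m and horizontal distance between socket_c_post and nut_top below 0.005 m and angle between each of socket_c_post, socket_a_post, socket_b_post's own z axis and vertical below 0.08 rad and contact force between the fingers and socket_c above 2 N and distance between the grasp point and socket_c_post below 0.032 m and x of socket_a_post in the frame of drying_mat between -0.12 and 0.12 m and y of socket_a_post in the frame of drying_mat between -0.18 and 0.18 m and z of socket_a_post in the frame of drying_mat between 0.048 and 0.058 m and linear speed of each of socket_a, socket_b below 0.02 m/s and x of socket_b_post in the frame of drying_mat between -0.12 and 0.12 m and y of socket_b_post in the frame of drying_mat between -0.18 and 0.18 m and z of socket_b_post in the frame of drying_mat between 0.048 and 0.058 m))); the arm keeps its last pose, push and grip.
It fails at once if the mug, cap, lid, spoon or tap lever is pushed more than 40 mm from its place (distance of any of flask_cap_mid, shaker_lid_mid, teaspoon_mid, mug_mid, tap_lever_mid from where it was at the start of the episode above 0.04 m).
It also fails if it takes over 72 s, if anything falls off the work surface, if the arm or the gripper's body presses on something with over 40 N, if the wrist force passes 120 N, or if a joint passes its speed limit or range.

### The arm

A 6-joint arm with a two-finger parallel gripper is mounted at the origin on the work surface. World frame = base frame: x ahead of the robot, y to its left, z up, the work surface at z = 0. Lengths are in mm, angles in rad, forces in N, time in s.
With the tool pointing down it reaches from about 350 to 725 mm from the base axis. Payload 4.3 kg.
Tool frame: the origin (TCP) lies on the centre line of the jaws, within the pads' length; the fingertips stand 25 mm ahead of it and the grasp point (between the pads) lies 6 mm ahead of it (finger_overhang is the distance from the TCP to the fingertips, in mm); z points along the fingers, y is the direction in which the jaws open and shut (so a half turn about z gives the same grasp; the last joint's range is limited). The gripper opens to 85 mm and grips with 20 to 120 N. Pads are 22 mm wide; open, the fingers measure 114 mm over their backs; the gripper's body (76 mm by 85 mm) begins 54 mm behind the grasp point. The pads swing forward as they close: fully open they stand 13 mm farther back than shut.
Start: joints at [-1.399, 0.377, 0.081, 1.274, 0, 1.46], TCP at [159.909, -552.353, 256.329] pointing down, gripper open.
Joint ranges: [-2.72, 2.72], [-0.84, 1.66], [-1.02, 1.22], [-1.77, 2.12], [-1.37, 1.28], [-3.14, 3.14]. Speed limits (rad/s): [2.57, 2.57, 3.14, 3.14, 3.14, 3.14].

### API

Orientations are given as a unit quaternion [w, x, y, z].
In Python, from station import * gives the robot as it stands.
- The arm moves only by the tool apply_moves, never from a script. Its arguments are lists of equal length, an entry for each row: "linear": the shift along the tool's x, y, z in m, a list of three; "dr": the turn, a rotation vector about the tool's x, y, z in rad, a list of three. In form: {"linear": [[x, y, z], ...], "dr": [[wx, wy, wz], ...]}. A call has 1 to 8 rows; each row shifts and turns the pose as measured when the row begins, along the tool's axes as they then stand; what a row does not reach is not made up. A row lasts 1/12 s, in which the tool goes at most 41.7 mm and 7.16 degrees, less where a joint would pass 70% of its speed; a pose out of reach is approached as far as the arm can. A call with a gripper value outside its range is refused whole. "grip" is the closure, from 0 (fully open) to 1 (shut), set as the call begins (left out, the last holds). The fingers move at their own pace and stop on an object; "grip_force" is the grip in N (left out, the last holds). Time passes only in rows, so rows that do not move let the fingers close. It gives the time, the measured TCP pose, the force and the opening at its end, in the units of the state.
- sense(): the state, without advancing time (a new reading comes with each control period).
- grab_frame(name): name is "side" or "top"; returns the picture (400x640x3 uint8, red, green, blue); there is no depth.
- get_calibration(name): a dict with "fx", "fy", "cx", "cy" (pixels), "k1" (the pictures are not rectified: a ray, as slopes to the right and down, at radius r is drawn at 1 + k1 r^2 times it, then the intrinsics apply), "extrinsics" (4x4, takes a point from world to camera coordinates). Camera axes: x right, y up, looking along -z (the intrinsics and any distortion apply to the point x, -y, -z); pixel columns grow to the right and rows downward; lengths in mm; the calibration is good to about 2 mm. A picture is of the moment at which its call begins. get_calibration takes no time and is no camera call.
- hand_in(): hands the job in, once; it reports no verdict.
Trained networks look in the newest picture that a camera, given by its name, has taken for a name from the list of things; names that differ only in an ending like _2 or _b are one class to them, and where a whole thing is asked for, a point or a joint stands for the part that bears it (a point fixed in the world has none). Each returns a list of dicts, best first, with "conf" (0 to 1); they miss things now and then, are a little off and sometimes report something else, mostly with a low value. They report only what shows in the picture. A call takes as long as a camera call. They do not tell look-alikes from the thing itself.
- cut_out(label, camera): "region" (400x640 bool, what is visible of it).
- mark_of(label, camera): "centre" ([x, y, z] in mm, in the coordinates of the camera as it stood for that picture, good to about 4 mm: a listed point, or the origin of a listed thing).
The state is a dict: "time": time; "q": joint angles; "dq": joint speeds; "joint_efforts": joint torques, N m; "eef_pos": TCP position; "tool_rot": TCP orientation; "force": force on the tool from outside, world axes, zero at the start; "torque": the same for the moment, N m; "width": finger opening in mm.
Only numpy, scipy, OpenCV 4.12 (cv2) and the standard library are available. Lean on these libraries where they do the work, as an engineer would, in place of code of your own. Each camera call takes 0.05 s, during which the arm holds its last target.

## Working session

There is one attempt and no reset: what is moved stays moved. The work goes in short steps, Python scripts to look and compute and a tool call to move; the robot and the scene stay as the last step left them, time stands still between calls to the robot, and variables do not carry over. Pictures are saved under pics/ and viewed, and the job is handed in when it is done.

Besides the shell and the picture viewer there is one more tool, called after ">>>" by a JSON object that holds its "fn" and its "kwargs". apply_moves: Moves the arm, as the interface text tells. Its arguments: {"type":"object","properties":{"linear":{"type":"array"},"dr":{"type":"array"},"grip":{"type":"number"},"grip_force":{"type":"number"}},"required":["linear","dr"]}

```bash
ls; mkdir -p pics
python3 - <<'E'
from station import *
import cv2
for n in ("side","top"):
    im=grab_frame(n); cv2.imwrite(f"pics/{n}0.png",im[:,:,::-1])
    print(get_calibration(n))
print(sense())
E
```

```text
pics
{'fx': 440.10367229133107, 'fy': 440.10367229133107, 'cx': 326.0915344890775, 'cy': 190.20105736716314, 'k1': 0.006531216491228478, 'extrinsics': array([[ 9.86282648e-01, -1.64167502e-01,  1.71921582e-02,
        -5.72500029e+02],
       [ 1.16365889e-01,  7.65386891e-01,  6.32962785e-01,
        -7.33768796e+01],
       [-1.17070572e-01, -6.22279631e-01,  7.73991306e-01,
        -1.09623052e+03],
       [ 0.00000000e+00,  0.00000000e+00,  0.00000000e+00,
         1.00000000e+00]])}
{'fx': 456.9217435874286, 'fy': 456.9217435874286, 'cx': 321.6564014748907, 'cy': 200.39259130839687, 'k1': -0.10593915105717337, 'extrinsics': array([[-2.25131357e-02, -9.99396088e-01,  2.64691746e-02,
        -5.64465834e+01],
       [ 9.95081159e-01, -1.98454199e-02,  9.70548643e-02,
        -5.64211859e+02],
       [-9.64709599e-02,  2.85239863e-02,  9.94927000e-01,
        -9.02315142e+02],
       [ 0.00000000e+00,  0.00000000e+00,  0.00000000e+00,
         1.00000000e+00]])}
{'time': 0.1, 'q': array([-1.39929325e+00,  3.78014716e-01,  7.97707272e-02,  1.27436797e+00,
       -3.20367729e-07,  1.46052234e+00]), 'dq': array([ 0.00021654, -0.00200759,  0.00357883,  0.00022347,  0.00095621,
        0.00158182]), 'joint_efforts': array([ 2.89224357e-03, -4.64691532e+01,  2.70583159e+01,  1.19993082e-02,
        1.25461105e-05, -9.74479889e-06]), 'eef_pos': array([ 159.81620961, -551.79730843,  255.44448052]), 'tool_rot': array([-9.07387327e-04,  9.90091209e-01,  1.40422837e-01, -2.79481911e-05]), 'force': array([-0.15267567, -0.83066748,  0.33872482]), 'torque': array([-0.02825665,  0.01331054, -0.01432868]), 'width': 85.41032936475455}
```

View pics/side0.png

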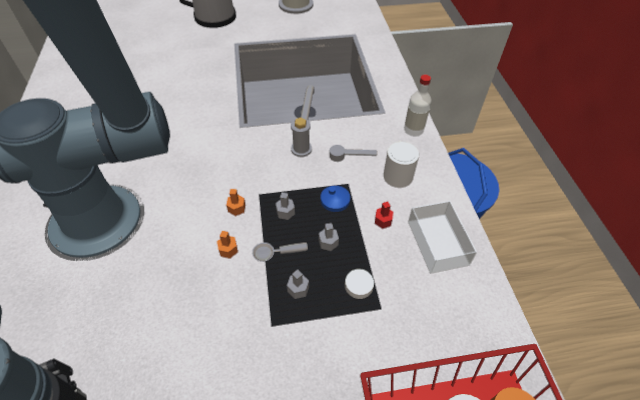

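View pics/top0.png

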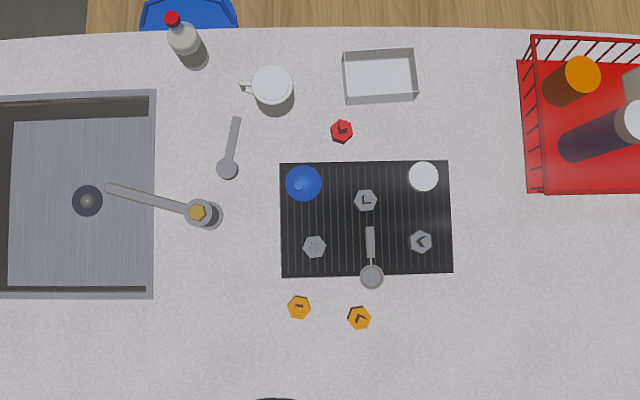

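```bash
cat > h.py <<'E'
from station import *
import numpy as np, cv2
from scipy.spatial.transform import Rotation as R
def c2w(n,p):
    T=get_calibration(n)["extrinsics"]; return (np.linalg.inv(T)@np.r_[p,1])[:3]
def proj(n,p):
    c=get_calibration(n); q=(c["extrinsics"]@np.r_[p,1])[:3]; u,v=q[0]/-q[2],-q[1]/-q[2]
    s=1+c["k1"]*(u*u+v*v); return np.array([c["cx"]+c["fx"]*u*s,c["cy"]+c["fy"]*v*s])
def ray(n,px):
    c=get_calibration(n); d=(np.array(px)-[c["cx"],c["cy"]])/[c["fx"],c["fy"]]; u=d.copy()
    for _ in range(20): u=d/(1+c["k1"]*(u@u))
    T=np.linalg.inv(c["extrinsics"]); return T[:3,3], T[:3,:3]@np.array([u[0],-u[1],-1])
def atz(n,px,z):
    o,d=ray(n,px); return o+d*(z-o[2])/d[2]
E
python3 - <<'E'
from h import *
for l in ("socket_a_post","nut_top","drying_mat","flask_cap_mid","shaker_lid_mid","teaspoon_mid","mug_mid","tap_lever_mid"):
  for n in ("side","top"):
    for m in mark_of(l,n): print(l,n,round(m["conf"],2),c2w(n,m["centre"]).round(1),proj(n,c2w(n,m["centre"])).round())
print(sense()["time"])
E
```

```text
socket_a_post side 0.87 [346.3 -14.8  51.3] [234. 195.]
socket_a_post side 0.71 [ 317.9 -141.5   50.8] [223. 239.]
socket_a_post side 0.7 [465.7 -48.1  54. ] [284. 199.]
socket_a_post top 0.9 [348.7 -22.   47. ] [301. 309.]
socket_a_post top 0.67 [470.3 -48.3  56. ] [313. 246.]
socket_a_post top 0.61 [ 325.4 -141.    51.1] [362. 319.]
nut_top side 0.63 [533.1 166.5 107.6] [299. 121.]
nut_top top 0.8 [535.5 170.2 113.6] [194. 213.]
drying_mat side 0.89 [ 524.8 -162.2    1. ] [314. 247.]
drying_mat top 0.84 [ 530.  -163.9    2.3] [367. 216.]
drying_mat top 0.31 [ 610.6 -277.2   18.3] [421. 176.]
flask_cap_mid side 0.77 [ 607.9 -282.7   16.1] [359. 284.]
flask_cap_mid top 0.96 [ 610.2 -281.9   17.6] [423. 176.]
shaker_lid_mid side 0.65 [601.5 -30.4  14.6] [336. 197.]
shaker_lid_mid top 0.8 [602.8 -31.9  20.4] [303. 182.]
teaspoon_mid side 0.6 [ 437.6 -165.9   14.3] [278. 250.]
teaspoon_mid top 0.75 [ 446.  -167.    11.1] [371. 257.]
mug_mid side 0.77 [780.9  28.4  50.4] [399. 163.]
mug_mid side 0.73 [ 556.2 -155.8    3.1] [327. 242.]
mug_mid top 0.56 [785.8  28.5  51.6] [272.  92.]
tap_lever_mid side 0.79 [631.6 131.1  13.3] [336. 152.]
tap_lever_mid top 0.56 [632.8 131.5  15.8] [225. 169.]
tap_lever_mid top 0.51 [471.6 -51.5   4.8] [314. 246.]
0.9
```

The steel sockets in the top view are at about (314,246), (365,200) and (420,241). The two orange ones at (299,307) and (359,318) and the red one at (341,131) are look-alikes. The tap nut is at (197,212). I'll zoom in next.

Run:
```python
import cv2,numpy as np
t=cv2.imread("pics/top0.png");s=cv2.imread("pics/side0.png")
def cr(im,x,y,w=32,k=6): return cv2.resize(im[y-w:y+w,x-w:x+w],None,fx=k,fy=k,interpolation=cv2.INTER_CUBIC)[:384,:384]
def g(im,x,y): 
    c=cv2.resize(im[y-20:y+20,x-20:x+20],(200,200),interpolation=cv2.INTER_CUBIC); 
    return c
k=lambda im,x,y:cv2.resize(im[y-20:y+20,x-20:x+20],(200,200),interpolation=cv2.INTER_CUBIC)
a=np.hstack([k(t,314,246),k(t,365,200),k(t,420,241),k(t,200,212)])
b=np.hstack([k(s,285,205),k(s,328,237),k(s,298,284),k(s,300,125)])
cv2.imwrite("pics/z0.png",np.vstack([a,b]))
```

```text
(no output)
```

View pics/z0.png

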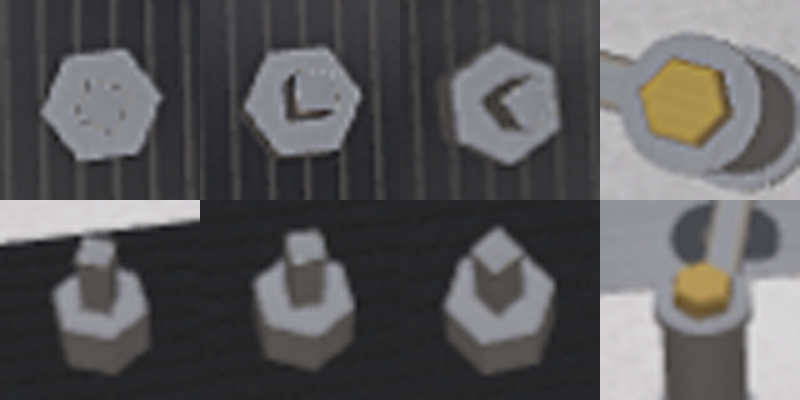

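```bash
cat >> h.py <<'E'
from scipy.optimize import minimize
def hexp(af,z,yaw,x,y):
    a=yaw+np.pi/6+np.arange(6)*np.pi/3; r=af/np.sqrt(3)
    return np.c_[x+r*np.cos(a),y+r*np.sin(a),np.full(6,z)]
def sqp(s,z,yaw,x,y):
    a=yaw+np.pi/4+np.arange(4)*np.pi/2; r=s/np.sqrt(2)
    return np.c_[x+r*np.cos(a),y+r*np.sin(a),np.full(4,z)]
def sock(p,z0=4):
    x,y,w=p; return [np.r_[hexp(42,z0,w,x,y),hexp(42,z0+30,w,x,y)],np.r_[sqp(16,z0+30,w,x,y),sqp(16,z0+70,w,x,y)]]
def nut(p):
    x,y,w=p; return [np.r_[hexp(30,95,w,x,y),hexp(30,105,w,x,y),hexp(25,109,w,x,y)]]
K=6
def render(n,parts,x0,y0,W):
    m=np.zeros((W*K,W*K),np.uint8)
    for P in parts:
        u=np.array([proj(n,q) for q in P]); u=(u-[x0,y0]+0.5)*K-0.5
        h=cv2.convexHull(np.round(u*16).astype(np.int32)); cv2.fillConvexPoly(m,h,1,shift=4)
    return m>0
def fit(n,model,mask,p0):
    ys,xs=np.nonzero(mask); x0,y0=xs.min()-6,ys.min()-6; W=max(np.ptp(xs),np.ptp(ys))+13
    sub=np.zeros((W,W),np.float32); c=mask[y0:y0+W,x0:x0+W]; sub[:c.shape[0],:c.shape[1]]=c
    M=cv2.resize(sub,None,fx=K,fy=K,interpolation=cv2.INTER_LINEAR)>0.5
    def cost(v):
        r=render(n,model((v[0],v[1],v[2]/30)),x0,y0,W); return 1-(r&M).sum()/(r|M).sum()
    best=None
    for w in range(0,60,10) if model is nut else range(0,90,10):
        w=np.radians(w)*30
        s=np.array([[p0[0],p0[1],w],[p0[0]+4,p0[1],w],[p0[0],p0[1]+4,w],[p0[0],p0[1],w+4]])
        r=minimize(cost,s[0],method="Nelder-Mead",options=dict(initial_simplex=s,xatol=.02,fatol=1e-4,maxiter=120))
        if best is None or r.fun<best.fun: best=r
    return best.x[0],best.x[1],np.degrees(best.x[2]/30),best.fun
def comp(mask,px):
    k,l=cv2.connectedComponents(mask.astype(np.uint8)); return l==l[int(px[1]),int(px[0])]
E
python3 - <<'E'
from h import *
S={"1":(468,-48),"2":(550,-155),"3":(470,-275)}
im={n:cv2.imread(f"pics/{n}0.png") for n in("side","top")}
for n in("top","side"):
    g=im[n].max(2)>62
    sat=(im[n].max(2).astype(int)-im[n].min(2))
    px={"top":[(314,240),(365,192),(422,231)],"side":[(285,213),(328,243),(298,290)]}[n]
    for (k,p),q in zip(S.items(),px):
        m=g&(sat<40); b=np.zeros_like(m); b[q[1]-24:q[1]+24,q[0]-20:q[0]+20]=1
        m=cv2.morphologyEx((m&b).astype(np.uint8),cv2.MORPH_OPEN,np.ones((3,3)))
        c=comp(m,q).astype(np.uint8); c=cv2.morphologyEx(c,cv2.MORPH_CLOSE,np.ones((9,9)))
        print(n,k,c.sum(),np.round(fit(n,sock,c>0,p),2))
    h=cv2.cvtColor(im[n],cv2.COLOR_BGR2HSV); m=(h[...,0]>12)&(h[...,0]<32)&(h[...,1]>110)
    q={"top":(197,212),"side":(300,122)}[n]; c=comp(m,q)
    print(n,"nut",c.sum(),np.round(fit(n,nut,c,(535,168)),2))
print(sense()["time"])
E
```

```text
Traceback (most recent call last):
  File "h.py", line 43, in fit
    r=minimize(cost,s[0],method="Nelder-Mead",options=dict(initial_simplex=s,xatol=.02,fatol=1e-4,maxiter=120))
  File "h.py", line 38, in cost
    r=render(n,model((v[0],v[1],v[2]/30)),x0,y0,W); return 1-(r&M).sum()/(r|M).sum()
  File "h.py", line 30, in render
    u=np.array([proj(n,q) for q in P]); u=(u-[x0,y0]+0.5)*K-0.5
                ~~~~^^^^^
  File "h.py", line 7, in proj
    c=get_calibration(n); q=(c["extrinsics"]@np.r_[p,1])[:3]; u,v=q[0]/-q[2],-q[1]/-q[2]
ValueError: time passes only in moves, steps and waits
```

```bash
sed -i '3a import functools\n_gc=get_calibration\n@functools.lru_cache(None)\ndef get_calibration(n): return _gc(n)' h.py
cat > f0.py <<'E'
from h import *
import sys
def fitall(im,only=None,S={"1":(468,-48),"2":(550,-155),"3":(470,-275)},cams=("top","side")):
  for n in cams:
    g=im[n].max(2)>62
    sat=(im[n].max(2).astype(int)-im[n].min(2))
    for k,p in S.items():
        q=np.round(proj(n,np.r_[p,28 if n=="side" else 50])).astype(int); q0=np.round(proj(n,np.r_[p,20])).astype(int)
        m=g&(sat<40); b=np.zeros_like(m); b[q[1]-26:q[1]+24,q[0]-20:q[0]+20]=1
        m=cv2.morphologyEx((m&b).astype(np.uint8),cv2.MORPH_OPEN,np.ones((3,3)))
        kk,l,st,ce=cv2.connectedComponentsWithStats(m); c=(l==1+np.argmax(st[1:,4])).astype(np.uint8)
        c=cv2.morphologyEx(c,cv2.MORPH_CLOSE,np.ones((9,9)))
        print(n,k,c.sum(),np.round(fit(n,sock,c>0,p),2))
def fitnut(im,cams=("top","side")):
  for n in cams:
    h=cv2.cvtColor(im[n],cv2.COLOR_BGR2HSV); m=(h[...,0]>12)&(h[...,0]<32)&(h[...,1]>110)
    q={"top":(197,212),"side":(300,122)}[n]; c=comp(m,q)
    print(n,"nut",c.sum(),np.round(fit(n,nut,c,(535,168)),2))
E
python3 - <<'E'
from f0 import *
im={n:cv2.imread(f"pics/{n}0.png") for n in("side","top")}
fitall(im);fitnut(im)
s=sense();print(s["time"],s["eef_pos"])
E
```

```text
top 1 432 [ 4.6977e+02 -5.0280e+01  8.3100e+00  1.0000e-01]
top 2 407 [ 5.6302e+02 -1.5808e+02  4.9200e+00  6.0000e-02]
top 3 456 [ 4.7491e+02 -2.6840e+02  9.3410e+01  5.0000e-02]
side 1 979 [466.84 -45.72  21.31   0.61]
side 2 419 [ 5.5967e+02 -1.5586e+02  4.2100e+00  4.0000e-02]
side 3 480 [ 4.7199e+02 -2.6609e+02  3.4170e+01  5.0000e-02]
top nut 214 [5.3883e+02 1.6799e+02 4.5250e+01 1.3000e-01]
side nut 88 [5.3616e+02 1.7045e+02 5.3540e+01 2.1000e-01]
0.9 [ 159.91651409 -552.31974076  256.33402415]
```

```bash
cat > plan.py <<'E'
from h import *
import sys,json
def Rt(th): 
    t=np.radians(th); return R.from_matrix(np.array([[np.cos(t),np.sin(t),0],[np.sin(t),-np.cos(t),0],[0,0,-1]]))
def plan(x,y,z,th,v=40,w=6.5,maxrows=8):
    s=sense(); q=s["tool_rot"]; Rc=R.from_quat([q[1],q[2],q[3],q[0]]); p=np.array(s["eef_pos"])
    tx=Rc.as_matrix()[:,0]; print("t",round(s["time"],2),"tcp",p.round(1),"th",round(np.degrees(np.arctan2(tx[1],tx[0])),1),"tilt",np.degrees(np.arccos(-Rc.as_matrix()[2,2])).round(2),"F",s["force"].round(1),"w",round(s["width"],1),"q1,6",s["q"][[0,5]].round(2))
    T=np.array([x,y,z],float); rv=(Rc.inv()*Rt(th)).as_rotvec()
    n=int(max(np.ceil(np.linalg.norm(T-p)/v),np.ceil(np.degrees(np.linalg.norm(rv))/w),1)); print("rows needed",n)
    L=[];D=[]
    for i in range(min(n,maxrows)):
        l=Rc.inv().apply((T-p)/n)/1000; L.append([round(a,4) for a in l]); D.append([round(a,3) for a in rv/n]); Rc=Rc*R.from_rotvec(rv/n)
    print(json.dumps({"linear":L,"dr":D}))
a=list(map(float,sys.argv[1:])); plan(*a[:4],**({"v":a[4]} if len(a)>4 else {}))
E
python3 plan.py 468 -48 150 98.3
```

```text
t 0.9 tcp [ 159.9 -552.3  256.3] th 16.1 tilt 0.0 F [ 0.   1.5 -0.3] w 85.6 q1,6 [-1.4   1.46]
rows needed 16
{"linear": [[0.0273, -0.0249, 0.0066], [0.0294, -0.0224, 0.0066], [0.0313, -0.0197, 0.0066], [0.0329, -0.0168, 0.0066], [0.0343, -0.0138, 0.0066], [0.0354, -0.0107, 0.0066], [0.0362, -0.0074, 0.0066], [0.0367, -0.0042, 0.0066]], "dr": [[0.0, 0.0, -0.09], [0.0, 0.0, -0.09], [0.0, 0.0, -0.09], [0.0, 0.0, -0.09], [0.0, 0.0, -0.09], [0.0, 0.0, -0.09], [0.0, 0.0, -0.09], [0.0, 0.0, -0.09]]}
```

>>> {"fn": "apply_moves", "kwargs": {"linear": [[0.027,-0.025,0.004],[0.029,-0.022,0.004],[0.031,-0.02,0.004],[0.033,-0.017,0.004],[0.034,-0.014,0.004],[0.035,-0.011,0.004],[0.036,-0.007,0.004],[0.037,-0.004,0.004]], "dr": [[0,0,-0.09],[0,0,-0.09],[0,0,-0.09],[0,0,-0.09],[0,0,-0.09],[0,0,-0.09],[0,0,-0.09],[0,0,-0.09]], "grip": 0.3}}

```text
time: 1.57
eef_pos: [312.0, -297.7, 221.9]
tool_rot: [0.004, 0.872, 0.489, -0.001]
force: [0.7, -0.0, 0.1]
width: 59.6
```

```bash
python3 plan.py 468 -48 150 98.3
```

```text
t 1.57 tcp [ 312.  -297.7  221.9] th 58.5 tilt 0.53 F [ 0.7 -0.   0.1] w 59.6 q1,6 [-0.91  1.21]
rows needed 8
{"linear": [[0.0369, 0.0003, 0.0087], [0.0367, 0.0035, 0.0088], [0.0362, 0.0066, 0.0088], [0.0355, 0.0098, 0.0089], [0.0345, 0.0128, 0.0089], [0.0333, 0.0158, 0.0089], [0.0318, 0.0186, 0.0089], [0.03, 0.0213, 0.009]], "dr": [[0.0, 0.001, -0.087], [0.0, 0.001, -0.087], [0.0, 0.001, -0.087], [0.0, 0.001, -0.087], [0.0, 0.001, -0.087], [0.0, 0.001, -0.087], [0.0, 0.001, -0.087], [0.0, 0.001, -0.087]]}
```

>>> {"fn": "apply_moves", "kwargs": {"linear": [[0.037,0,0.009],[0.037,0.0035,0.009],[0.036,0.0065,0.009],[0.0355,0.01,0.009],[0.0345,0.013,0.009],[0.033,0.016,0.009],[0.032,0.0185,0.009],[0.03,0.021,0.009]], "dr": [[0,0.001,-0.087],[0,0.001,-0.087],[0,0.001,-0.087],[0,0.001,-0.087],[0,0.001,-0.087],[0,0.001,-0.087],[0,0.001,-0.087],[0,0.001,-0.087]]}}

```text
time: 2.23
eef_pos: [471.3, -32.9, 149.5]
tool_rot: [0.007, 0.64, 0.768, 0.001]
force: [1.3, -1.3, 1.1]
width: 59.6
```

```bash
python3 plan.py 468 -48 110 98.3
python3 - <<'E'
from h import *
for n in("side","top"): cv2.imwrite(f"pics/{n}1.png",grab_frame(n)[:,:,::-1])
E
```

```text
t 2.23 tcp [471.3 -32.9 149.5] th 100.4 tilt 0.86 F [ 1.3 -1.3  1.1] w 59.6 q1,6 [-0.2   1.19]
rows needed 2
{"linear": [[-0.0069, -0.0032, 0.0198], [-0.0071, -0.003, 0.0198]], "dr": [[0.006, 0.005, 0.018], [0.006, 0.005, 0.018]]}
```

View pics/side1.png

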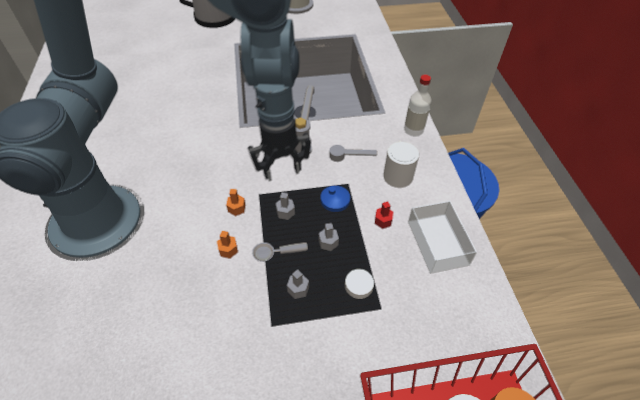

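View pics/top1.png

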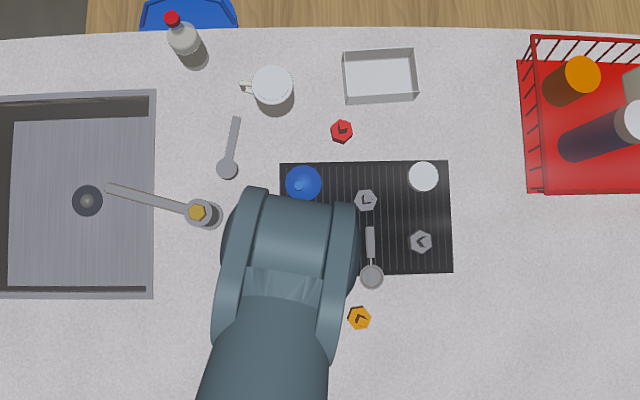

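Side view: the gripper at about (280,155) is above socket 1 at (285,205). The arm hides the sockets near it in the top view. I'll settle over socket 1 and go down.

>>> {"fn": "apply_moves", "kwargs": {"linear": [[-0.008,-0.0032,0.02],[-0.008,-0.003,0.02],[0,0,0]], "dr": [[0.006,0.005,0.018],[0.006,0.005,0.018],[0,0,0]]}}

```text
time: 2.58
eef_pos: [470.8, -46.1, 108.8]
tool_rot: [0.0, 0.651, 0.759, 0.001]
force: [-0.6, 1.1, -0.6]
width: 59.8
```

```bash
python3 plan.py 468 -49 68 98.3 22
```

```text
t 2.58 tcp [470.8 -46.1 108.8] th 98.8 tilt 0.13 F [-0.6  1.1 -0.6] w 59.8 q1,6 [-0.23  1.18]
rows needed 2
{"linear": [[-0.0012, -0.0016, 0.0204], [-0.0012, -0.0016, 0.0204]], "dr": [[0.001, -0.001, 0.004], [0.001, -0.001, 0.004]]}
```

>>> {"fn": "apply_moves", "kwargs": {"linear": [[-0.0012,-0.0016,0.02],[-0.0012,-0.0016,0.02],[0,0,0]], "dr": [[0.001,-0.001,0.004],[0.001,-0.001,0.004],[0,0,0]]}}

```text
time: 2.83
eef_pos: [468.8, -50.8, 70.2]
tool_rot: [0.001, 0.655, 0.755, 0.0]
force: [-0.3, 0.6, -0.3]
width: 59.7
```

```bash
python3 plan.py 468 -49 68 98.3 22
python3 - <<'E'
from h import *
im=grab_frame("side")[:,:,::-1]
cv2.imwrite("pics/side2.png",cv2.resize(im[130:250,220:360],None,fx=5,fy=5,interpolation=cv2.INTER_CUBIC))
E
```

```text
t 2.83 tcp [468.8 -50.8  70.2] th 98.1 tilt 0.16 F [-0.3  0.6 -0.3] w 59.7 q1,6 [-0.24  1.19]
rows needed 1
{"linear": [[0.0019, -0.0006, 0.0022]], "dr": [[0.002, 0.002, -0.003]]}
```

View pics/side2.png

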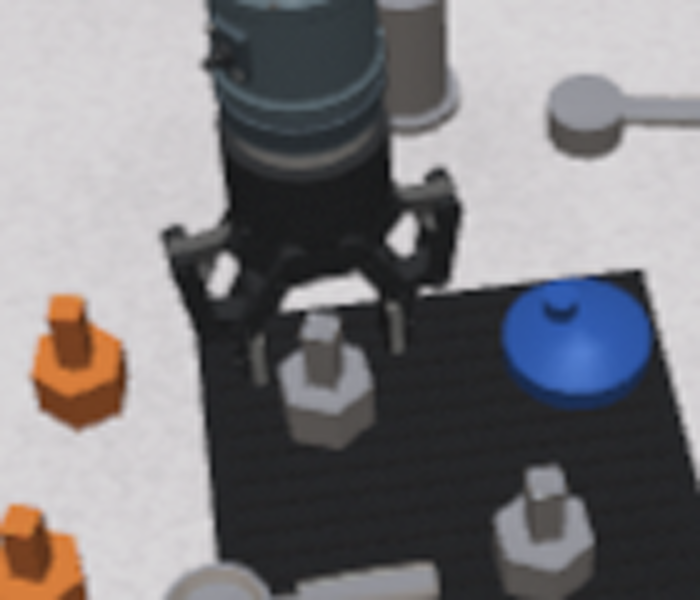

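Run:
```python
from h import *
t=np.radians(8.1);d=np.array([np.cos(t),np.sin(t),0])
for z in(45,50,55,58):
  for s in(-30,30): print(z,s,((proj("side",np.array([468.8,-50.8,z])+s*d)-[220,130])*5).round())
print((proj("side",[468,-49,74])-[220,130])*5)
im={"side":cv2.imread("pics/side1.png")}
n="side";c=im[n]
h=(c.max(2)>62)&(c.max(2)<175); b=np.zeros_like(h); b[192:222,272:298]=1
m=(h&b).astype(np.uint8);m=cv2.morphologyEx(m,cv2.MORPH_OPEN,np.ones((3,3)));m=comp(m,(285,210));print(m.sum(),fit(n,sock,m,(468,-48)))
```

```text
45 -30 [266. 374.]
45 30 [384. 346.]
50 -30 [265. 368.]
50 30 [384. 340.]
55 -30 [264. 362.]
55 30 [384. 334.]
58 -30 [264. 358.]
58 30 [383. 330.]
[320.16573193 320.83822103]
393 (np.float64(466.94958321189006), np.float64(-49.632423496278406), np.float64(71.0385433471241), np.float64(0.05889741800418702))
```

>>> {"fn": "apply_moves", "kwargs": {"linear": [[0.001,-0.001,0.002],[0,0,0],[0,0,0],[0,0,0],[0,0,0],[0,0,0],[0,0,0],[0,0,0]], "dr": [[0.002,0.002,-0.003],[0,0,0],[0,0,0],[0,0,0],[0,0,0],[0,0,0],[0,0,0],[0,0,0]], "grip": 1, "grip_force": 60}}

```text
time: 3.55
eef_pos: [471.0, -50.9, 75.3]
tool_rot: [0.003, 0.654, 0.756, 0.002]
force: [-0.4, 0.4, -2.2]
width: 19.1
```

```bash
python3 plan.py 468 -49 200 98.3 35
```

```text
t 3.55 tcp [471.  -50.9  75.3] th 98.3 tilt 0.46 F [-0.4  0.4 -2.2] w 19.1 q1,6 [-0.24  1.18]
rows needed 4
{"linear": [[0.0005, -0.0004, -0.0312], [0.0005, -0.0005, -0.0312], [0.0006, -0.0005, -0.0312], [0.0006, -0.0006, -0.0312]], "dr": [[0.002, 0.001, -0.0], [0.002, 0.001, -0.0], [0.002, 0.001, -0.0], [0.002, 0.001, -0.0]]}
```

>>> {"fn": "apply_moves", "kwargs": {"linear": [[0,0,0.002],[0,0,0.001],[0,0,0.001]], "dr": [[0.004,0.002,0],[0,0,0],[0,0,0]]}}

```text
time: 3.8
eef_pos: [471.2, -51.2, 73.3]
tool_rot: [0.002, 0.654, 0.756, 0.001]
force: [-4.9, 0.7, 13.0]
width: 18.5
```

Run:
```python
from h import *
im=grab_frame("side")[:,:,::-1]
cv2.imwrite("pics/side3.png",cv2.resize(im[150:240,235:335],None,fx=6,fy=6,interpolation=cv2.INTER_CUBIC))
s=sense();print(s["force"],s["torque"],s["width"],s["eef_pos"])
```

```text
[-4.8550813   0.8169934  11.90353113] [0.24495583 0.81136123 0.01526816] 18.763424696704813 [471.17702093 -51.16034672  73.33408831]
```

View pics/side3.png

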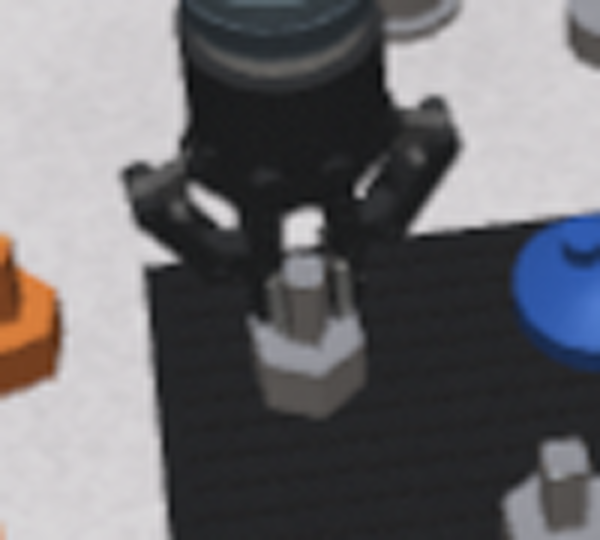

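Run:
```python
from h import *
c=cv2.imread("pics/side1.png")
cv2.imwrite("pics/s1z.png",cv2.resize(c[188:226,270:302],None,fx=14,fy=14,interpolation=cv2.INTER_CUBIC))
# draw edge overlays
out=[]
for px,(x,y),ang in (((286,207),(467,-49.6),(9,39,69)),((328,237),(559.7,-156),(4.5,34.5,64.5)),((298,284),(472,-266),(33.5,3.5,63.5))):
  row=[]
  for a in ang:
    k=9;im=cv2.resize(c[px[1]-20:px[1]+16,px[0]-14:px[0]+14],None,fx=k,fy=k,interpolation=cv2.INTER_CUBIC)
    f=lambda P:((np.array([proj("side",q) for q in P])-[px[0]-14,px[1]-20]+.5)*k-.5).round().astype(np.int32)
    w=np.radians(a)
    for P in (hexp(42,34,w,x,y),sqp(16,74,w,x,y)): cv2.polylines(im,[f(P)],True,(0,255,255),1)
    for u,v in zip(f(sqp(16,34,w,x,y)),f(sqp(16,74,w,x,y))): cv2.line(im,u.tolist(),v.tolist(),(0,255,0),1)
    row.append(im)
  out.append(np.hstack(row))
o=np.vstack(out);print(o.shape);o=cv2.resize(o,None,fx=.6,fy=.6,interpolation=cv2.INTER_AREA) if o.shape[0]>600 else o
cv2.imwrite("pics/ov.png",o)
```

```text
(972, 756, 3)
```

View pics/ov.png

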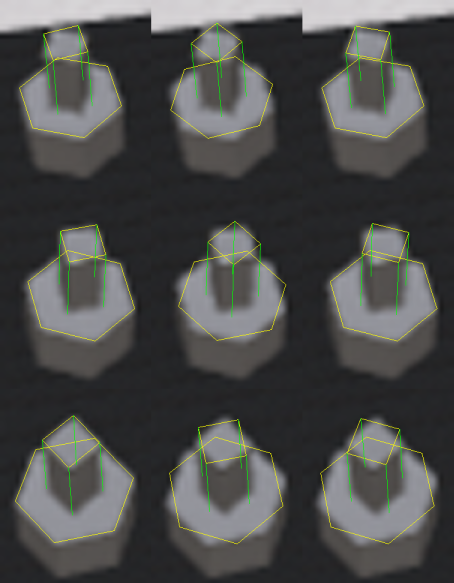

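View pics/s1z.png

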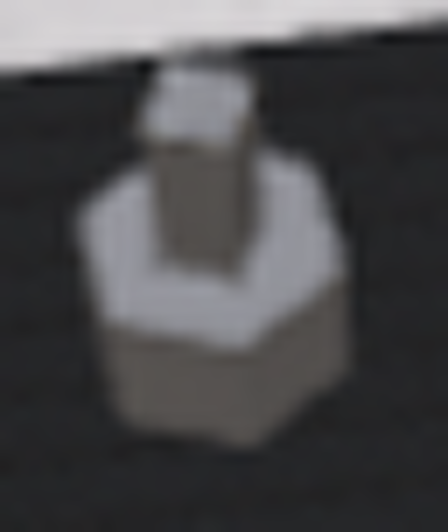

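The overlays show socket 1's post is really at about −21° (69°), not 8°, so it is gripped across its corners. Sockets 2 and 3 match 4.5° and 34°. I'll open, turn and regrip.

>>> {"fn": "apply_moves", "kwargs": {"linear": [[0,0,0],[0,0,-0.001],[0,0,0],[0,0,0],[0,0,0],[0,0,0]], "dr": [[0,0,0],[0,0,0.1],[0,0,0.1],[0,0,0.1],[0,0,0.1],[0,0,0]], "grip": 0.4}}

```text
time: 4.35
eef_pos: [473.8, -51.7, 75.8]
tool_rot: [0.003, 0.797, 0.604, 0.003]
force: [0.8, 0.2, 0.0]
width: 50.8
```

```bash
python3 plan.py 468 -49 66 69
python3 - <<'E'
from h import *
c=grab_frame("side")[:,:,::-1]
cv2.imwrite("pics/side4.png",c)
px=(286,207);k=9;out=[]
for a in (None,69,75,81,87):
    im=cv2.resize(c[px[1]-20:px[1]+20,px[0]-14:px[0]+14],None,fx=k,fy=k,interpolation=cv2.INTER_CUBIC)
    f=lambda P:((np.array([proj("side",q) for q in P])-[px[0]-14,px[1]-20]+.5)*k-.5).round().astype(np.int32)
    x,y=467,-49.6
    if a is not None:
      w=np.radians(a)
      for P in (hexp(42,34,w,x,y),sqp(16,74,w,x,y)): cv2.polylines(im,[f(P)],True,(0,255,255),1)
      for u,v in zip(f(sqp(16,34,w,x,y)),f(sqp(16,74,w,x,y))): cv2.line(im,u.tolist(),v.tolist(),(0,255,0),1)
    out.append(im)
o=np.hstack(out); cv2.imwrite("pics/ov2.png",cv2.resize(o,None,fx=.63,fy=.63))
E
```

```text
t 4.35 tcp [473.8 -51.7  75.8] th 74.3 tilt 0.47 F [0.8 0.2 0. ] w 50.8 q1,6 [-0.24  1.6 ]
rows needed 1
{"linear": [[0.001, -0.0064, 0.0098]], "dr": [[0.008, -0.001, 0.093]]}
```

View pics/ov2.png

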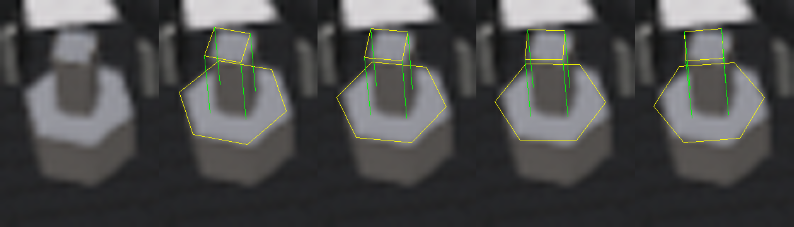

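>>> {"fn": "apply_moves", "kwargs": {"linear": [[0.001,-0.005,0.009],[0,0,0.001],[0,0,0.001]], "dr": [[0.008,-0.001,0.093],[0,0,0],[0,0,0]]}}

```text
time: 4.65
eef_pos: [470.7, -49.8, 65.2]
tool_rot: [0.001, 0.822, 0.57, 0.001]
force: [-0.2, 0.5, 0.2]
width: 50.8
```

```bash
python3 plan.py 469 -50 66 69
```

```text
t 4.65 tcp [470.7 -49.8  65.2] th 69.5 tilt 0.14 F [-0.2  0.5  0.2] w 50.8 q1,6 [-0.24  1.69]
rows needed 1
{"linear": [[-0.0008, -0.0015, -0.0008]], "dr": [[0.002, -0.0, 0.009]]}
```

>>> {"fn": "apply_moves", "kwargs": {"linear": [[-0.001,-0.001,-0.001],[0,0,0],[0,0,0],[0,0,0],[0,0,0],[0,0,0],[0,0,0]], "dr": [[0.002,0,0.009],[0,0,0],[0,0,0],[0,0,0],[0,0,0],[0,0,0],[0,0,0]], "grip": 1, "grip_force": 60}}

```text
time: 5.23
eef_pos: [469.6, -50.6, 66.6]
tool_rot: [0.0, 0.822, 0.569, 0.0]
force: [0.2, 0.0, -1.7]
width: 15.2
```

```bash
python3 plan.py 469 -49 200 69
```

```text
t 5.23 tcp [469.6 -50.6  66.6] th 69.4 tilt 0.04 F [ 0.2  0.  -1.7] w 15.2 q1,6 [-0.24  1.69]
rows needed 4
{"linear": [[0.0003, -0.0003, -0.0334], [0.0003, -0.0003, -0.0334], [0.0003, -0.0003, -0.0334], [0.0003, -0.0003, -0.0334]], "dr": [[0.0, -0.0, 0.002], [0.0, -0.0, 0.002], [0.0, -0.0, 0.002], [0.0, -0.0, 0.002]]}
```

>>> {"fn": "apply_moves", "kwargs": {"linear": [[0,0,-0.02],[0,0,-0.035],[0,0,-0.035],[0,0,-0.035]], "dr": [[0,0,0],[0,0,0],[0,0,0],[0,0,0]]}}

```text
time: 5.57
eef_pos: [461.1, -48.7, 186.3]
tool_rot: [-0.008, 0.822, 0.57, -0.007]
force: [0.8, -0.8, -3.1]
width: 15.0
```

```bash
python3 plan.py 537.5 169.2 200 45.5
```

```text
t 5.57 tcp [461.1 -48.7 186.3] th 69.5 tilt 1.27 F [ 0.8 -0.8 -3.1] w 15.0 q1,6 [-0.24  1.69]
rows needed 6
{"linear": [[0.0385, -0.0009, -0.0024], [0.0383, -0.0035, -0.0023], [0.038, -0.0062, -0.0023], [0.0375, -0.0088, -0.0023], [0.0368, -0.0114, -0.0023], [0.0359, -0.0139, -0.0023]], "dr": [[-0.004, 0.001, 0.07], [-0.004, 0.001, 0.07], [-0.004, 0.001, 0.07], [-0.004, 0.001, 0.07], [-0.004, 0.001, 0.07], [-0.004, 0.001, 0.07]]}
```

>>> {"fn": "apply_moves", "kwargs": {"linear": [[0.034,-0.001,-0.004],[0.038,-0.0035,-0.003],[0.038,-0.006,-0.002],[0.0375,-0.009,-0.002],[0.036,-0.0115,-0.002],[0.02,-0.01,-0.002],[0.008,-0.004,0]], "dr": [[-0.004,0.001,0.07],[-0.004,0.001,0.07],[-0.004,0.001,0.07],[-0.004,0.001,0.07],[-0.004,0.001,0.07],[-0.004,0.001,0.07],[0,0,0]]}}

```text
time: 6.15
eef_pos: [540.0, 162.0, 210.4]
tool_rot: [0.006, 0.928, 0.372, 0.007]
force: [-0.2, -0.7, -2.1]
width: 15.1
```

```bash
python3 plan.py 537.5 169.2 190 45.5
```

```text
t 6.15 tcp [540.  162.  210.4] th 43.7 tilt 1.06 F [-0.2 -0.7 -2.1] w 15.1 q1,6 [0.18 2.56]
rows needed 1
{"linear": [[0.003, -0.0073, 0.0203]], "dr": [[0.017, -0.008, -0.031]]}
```

>>> {"fn": "apply_moves", "kwargs": {"linear": [[0.002,-0.005,0.015],[0.001,-0.002,0.003],[0,0,0]], "dr": [[0.012,-0.006,-0.031],[0.004,-0.002,0],[0,0,0]]}}

```text
time: 6.4
eef_pos: [536.7, 170.5, 189.3]
tool_rot: [0.0, 0.92, 0.391, -0.002]
force: [0.7, 0.5, -2.3]
width: 15.3
```

```bash
python3 plan.py 537.5 169.2 185 45.5;  python3 - <<'E'
from h import *
for n in("side","top"): cv2.imwrite(f"pics/{n}5.png",grab_frame(n)[:,:,::-1])
a=cv2.imread("pics/side5.png")[60:170,235:365];b=cv2.imread("pics/top5.png")[150:260,130:260]
cv2.imwrite("pics/c5.png",cv2.resize(np.hstack([a,b]),None,fx=3,fy=3,interpolation=cv2.INTER_CUBIC))
E
```

```text
t 6.4 tcp [536.7 170.5 189.3] th 46.1 tilt 0.2 F [ 0.7  0.5 -2.3] w 15.3 q1,6 [0.2  2.53]
rows needed 1
{"linear": [[-0.0004, 0.0015, 0.0043]], "dr": [[-0.001, 0.003, 0.01]]}
```

View pics/c5.png

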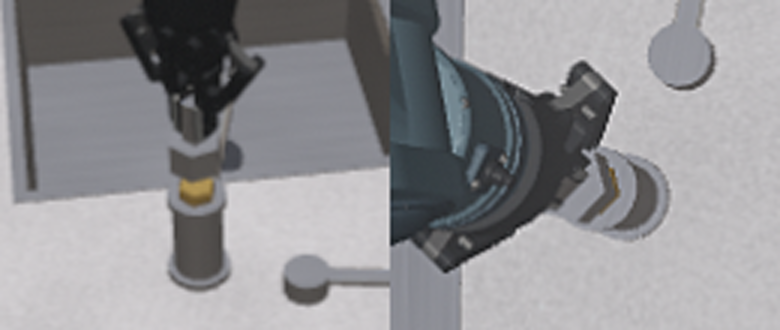

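```bash
cat > ovl.py <<'E'
from h import *
import sys
# file_tag out x y rimz yaw
def ov(tag,out,x,y,z0,yaw,nx=537.5,ny=169.2,nyaw=45.3):
    o=[]
    for n,(cx,cy) in (("side",(300,112)),("top",(205,212))):
        c=cv2.imread(f"pics/{n}{tag}.png");k=8;w=24
        im=cv2.resize(c[cy-w-8:cy+w-8,cx-w:cx+w],None,fx=k,fy=k,interpolation=cv2.INTER_CUBIC);o.append(im.copy())
        # per-camera bias: top +1.4,-1.2 ; side -1.4,+1.2
        b=np.array([1.4,-1.2]) if n=="top" else np.array([-1.4,1.2])
        f=lambda P:((np.array([proj(n,q) for q in P])-[cx-w,cy-w-8]+.5)*k-.5).round().astype(np.int32)
        a=np.radians(yaw);X,Y=x+b[0],y+b[1]
        for P in (hexp(42,z0,a,X,Y),hexp(42,z0+30,a,X,Y)): cv2.polylines(im,[f(P)],True,(0,255,255),1)
        a=np.radians(nyaw);X,Y=nx+b[0],ny+b[1]
        for P in (hexp(30,95,a,X,Y),hexp(25,109,a,X,Y)): cv2.polylines(im,[f(P)],True,(0,0,255),1)
        o.append(im)
    r=np.vstack([np.hstack(o[:2]),np.hstack(o[2:])]);cv2.imwrite(out,cv2.resize(r,None,fx=.75,fy=.75))
if __name__=="__main__": ov(sys.argv[1],sys.argv[2],*map(float,sys.argv[3:]))
E
python3 ovl.py 5 pics/o5.png 536.7 170.5 126.7 46.1
```

```text
(no output)
```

View pics/o5.png

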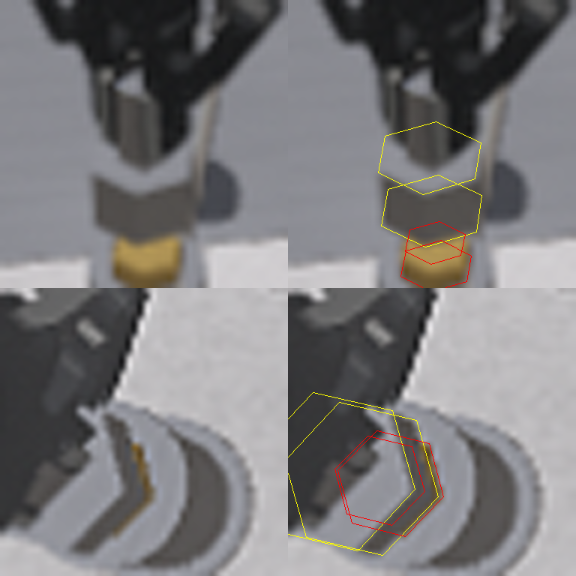

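Both views agree with the model: the socket is centred over the nut and its yaw matches. Going down.

>>> {"fn": "apply_moves", "kwargs": {"linear": [[0,0.001,0.005],[0,0,0.005],[0,0,0.003],[0,0,0.003]], "dr": [[0,0.003,0.01],[0,0,0],[0,0,0],[0,0,0]]}}

```text
time: 6.83
eef_pos: [537.1, 164.9, 172.9]
tool_rot: [0.0, 0.924, 0.383, -0.0]
force: [-0.5, 0.1, -2.5]
width: 15.0
```

```bash
python3 plan.py 537.5 169.2 168 45.5
```

```text
t 6.83 tcp [537.1 164.9 172.9] th 45.0 tilt 0.05 F [-0.5  0.1 -2.5] w 15.0 q1,6 [0.19 2.54]
rows needed 1
{"linear": [[0.0033, -0.0028, 0.0049]], "dr": [[-0.0, 0.001, -0.008]]}
```

>>> {"fn": "apply_moves", "kwargs": {"linear": [[0.003,-0.003,0],[0,0,0]], "dr": [[0,0,0],[0,0,0]]}}

```text
time: 7.0
eef_pos: [536.6, 168.5, 172.0]
tool_rot: [-0.0, 0.924, 0.382, -0.001]
force: [0.3, 0.5, -2.7]
width: 15.0
```

```bash
python3 plan.py 537.5 169.2 168 45.5
```

```text
t 7.0 tcp [536.6 168.5 172. ] th 45.0 tilt 0.12 F [ 0.3  0.5 -2.7] w 15.0 q1,6 [0.19 2.55]
rows needed 1
{"linear": [[0.0011, 0.0002, 0.004]], "dr": [[-0.001, 0.002, -0.009]]}
```

>>> {"fn": "apply_moves", "kwargs": {"linear": [[0.001,0,0.003],[0.0005,0,0.003],[0,0,0.003]], "dr": [[0,0,0],[0,0,0],[0,0,0]]}}

```text
time: 7.25
eef_pos: [537.0, 168.8, 171.2]
tool_rot: [0.002, 0.924, 0.382, 0.0]
force: [-8.0, -1.4, 14.7]
width: 15.2
```

```bash
python3 plan.py 537.5 169.2 168 45.5
```

```text
t 7.25 tcp [537.  168.8 171.2] th 45.0 tilt 0.23 F [-8.  -1.4 14.7] w 15.2 q1,6 [0.19 2.55]
rows needed 1
{"linear": [[0.0007, 0.0, 0.0032]], "dr": [[0.004, 0.001, -0.009]]}
```

Socket 1 stopped with its rim at about 108.6 mm and 15 N, on the nut's top, so it is too small. I'll return it to where it stood.

>>> {"fn": "apply_moves", "kwargs": {"linear": [[0,0,-0.01],[0,0,-0.02],[0,0,-0.015]], "dr": [[0,0,0],[0,0,0],[0,0,0]]}}

```text
time: 7.5
eef_pos: [534.5, 168.9, 216.2]
tool_rot: [0.002, 0.924, 0.383, -0.002]
force: [1.3, -0.6, -1.7]
width: 15.0
```

```bash
python3 plan.py 469.6 -50.6 190 69.4
```

```text
t 7.5 tcp [534.5 168.9 216.2] th 45.0 tilt 0.32 F [ 1.3 -0.6 -1.7] w 15.0 q1,6 [0.2  2.55]
rows needed 6
{"linear": [[-0.0335, 0.0182, 0.0046], [-0.0347, 0.0158, 0.0045], [-0.0358, 0.0133, 0.0045], [-0.0366, 0.0107, 0.0045], [-0.0373, 0.0081, 0.0044], [-0.0378, 0.0054, 0.0044]], "dr": [[0.0, 0.001, -0.071], [0.0, 0.001, -0.071], [0.0, 0.001, -0.071], [0.0, 0.001, -0.071], [0.0, 0.001, -0.071], [0.0, 0.001, -0.071]]}
```

>>> {"fn": "apply_moves", "kwargs": {"linear": [[-0.03,0.0175,0.002],[-0.035,0.016,0.004],[-0.036,0.013,0.006],[-0.0365,0.0105,0.008],[-0.034,0.0075,0.01],[-0.018,0.003,0.01],[-0.006,0.001,0.01]], "dr": [[0,0.001,-0.071],[0,0.001,-0.071],[0,0.001,-0.071],[0,0.001,-0.071],[0,0.001,-0.071],[0,0.001,-0.071],[0,0,0]]}}

```text
time: 8.08
eef_pos: [486.8, -35.5, 174.2]
tool_rot: [0.007, 0.813, 0.583, 0.011]
force: [-0.3, -0.2, -2.8]
width: 15.2
```

```bash
python3 plan.py 469.6 -50.6 120 69.4
```

```text
t 8.08 tcp [486.8 -35.5 174.2] th 71.3 tilt 1.47 F [-0.3 -0.2 -2.8] w 15.2 q1,6 [-0.21  1.69]
rows needed 2
{"linear": [[-0.0101, -0.0064, 0.0269], [-0.0101, -0.0059, 0.027]], "dr": [[0.012, -0.005, 0.017], [0.012, -0.005, 0.017]]}
```

>>> {"fn": "apply_moves", "kwargs": {"linear": [[-0.01,-0.0064,0.027],[-0.009,-0.006,0.027],[0,0,0.005]], "dr": [[0.012,-0.005,0.017],[0.012,-0.005,0.01],[0,0,0]]}}

```text
time: 8.33
eef_pos: [471.0, -53.0, 114.8]
tool_rot: [0.003, 0.822, 0.57, 0.001]
force: [-2.2, 0.1, -3.3]
width: 15.0
```

```bash
python3 plan.py 469.6 -50.6 80 69.4
```

```text
t 8.33 tcp [471.  -53.  114.8] th 69.5 tilt 0.34 F [-2.2  0.1 -3.3] w 15.0 q1,6 [-0.24  1.68]
rows needed 1
{"linear": [[0.0018, -0.0024, 0.0348]], "dr": [[0.006, 0.001, 0.001]]}
```

>>> {"fn": "apply_moves", "kwargs": {"linear": [[0.001,-0.001,0.016],[0.001,-0.001,0.014],[0,0,0.004],[0,0,0.003]], "dr": [[0.004,0.001,0.001],[0.002,0,0],[0,0,0],[0,0,0]]}}

```text
time: 8.67
eef_pos: [472.2, -49.9, 78.5]
tool_rot: [0.001, 0.822, 0.57, 0.002]
force: [-0.6, -0.6, -3.0]
width: 15.0
```

```bash
python3 plan.py 469.6 -50.6 66.5 69.4
```

```text
t 8.67 tcp [472.2 -49.9  78.5] th 69.4 tilt 0.19 F [-0.6 -0.6 -3. ] w 15.0 q1,6 [-0.24  1.69]
rows needed 1
{"linear": [[-0.0016, -0.0022, 0.012]], "dr": [[0.003, -0.002, 0.001]]}
```

>>> {"fn": "apply_moves", "kwargs": {"linear": [[0,0,0.005],[0,0,0.004],[0,0,0.003],[0,0,0.002]], "dr": [[0.002,-0.002,0],[0,0,0],[0,0,0],[0,0,0]]}}

```text
time: 9.0
eef_pos: [475.8, -49.5, 66.6]
tool_rot: [0.003, 0.821, 0.571, 0.002]
force: [-0.7, -0.4, 2.4]
width: 15.1
```

```bash
python3 plan.py 469.6 -50.6 66.5 69.4
```

```text
t 9.0 tcp [475.8 -49.5  66.6] th 69.6 tilt 0.39 F [-0.7 -0.4  2.4] w 15.1 q1,6 [-0.24  1.69]
rows needed 1
{"linear": [[-0.0032, -0.0054, 0.0]], "dr": [[0.007, -0.001, 0.003]]}
```

Force changed by +5 N, so the socket is on the mat. Releasing and lifting.

>>> {"fn": "apply_moves", "kwargs": {"linear": [[0,0,0],[0,0,0],[0,0,-0.005],[0,0,-0.025],[0,0,-0.035],[0,0,-0.02]], "dr": [[0,0,0],[0,0,0],[0,0,0],[0,0,0],[0,0,0],[0,0,0]], "grip": 0.35}}

```text
time: 9.5
eef_pos: [473.3, -48.9, 153.0]
tool_rot: [0.001, 0.821, 0.571, 0.001]
force: [0.9, -0.3, -0.5]
width: 55.8
```

```bash
python3 plan.py 561 -157 130 94.5
python3 - <<'E'
from h import *
im=grab_frame("side")[:,:,::-1]; cv2.imwrite("pics/side6.png",im)
cv2.imwrite("pics/side6z.png",cv2.resize(im[130:310,220:400],None,fx=3.2,fy=3.2,interpolation=cv2.INTER_CUBIC))
E
```

```text
t 9.5 tcp [473.3 -48.9 153. ] th 69.6 tilt 0.1 F [ 0.9 -0.3 -0.5] w 55.8 q1,6 [-0.24  1.69]
rows needed 4
{"linear": [[-0.0177, 0.03, 0.0058], [-0.0208, 0.0279, 0.0058], [-0.0237, 0.0255, 0.0058], [-0.0263, 0.0227, 0.0058]], "dr": [[0.0, 0.0, -0.109], [0.0, 0.0, -0.109], [0.0, 0.0, -0.109], [0.0, 0.0, -0.109]]}
```

View pics/side6z.png

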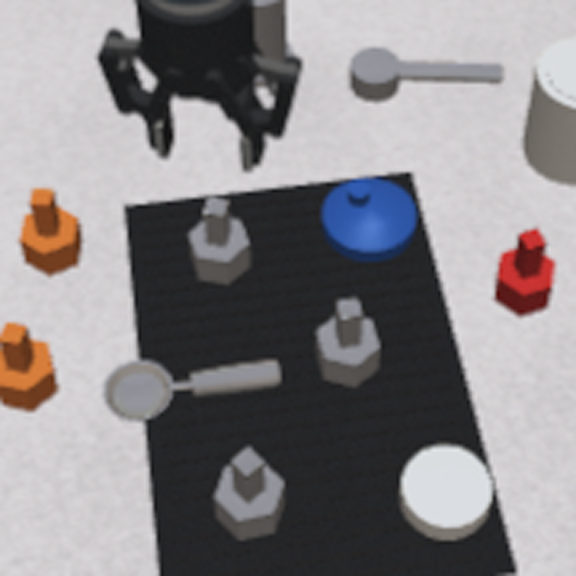

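Socket 1 stands upright again at about (218,240) in the crop. Next is socket 2, at (348,345).

>>> {"fn": "apply_moves", "kwargs": {"linear": [[-0.0177,0.03,0.006],[-0.021,0.028,0.006],[-0.023,0.024,0.006],[-0.015,0.012,0.005],[-0.006,0.005,0]], "dr": [[0,0,-0.109],[0,0,-0.109],[0,0,-0.109],[0,0,-0.08],[0,0,-0.02]]}}

```text
time: 9.97
eef_pos: [562.9, -153.5, 141.5]
tool_rot: [0.009, 0.672, 0.74, 0.005]
force: [-0.4, -0.3, -1.1]
width: 55.5
```

```bash
python3 plan.py 561 -157 100 94.5
```

```text
t 9.97 tcp [ 562.9 -153.5  141.5] th 95.5 tilt 1.15 F [-0.4 -0.3 -1.1] w 55.5 q1,6 [-0.38  1.1 ]
rows needed 2
{"linear": [[-0.0015, -0.0015, 0.0208], [-0.0016, -0.0013, 0.0208]], "dr": [[0.009, 0.003, 0.009], [0.009, 0.003, 0.009]]}
```

>>> {"fn": "apply_moves", "kwargs": {"linear": [[-0.0015,-0.0015,0.02],[-0.0015,-0.001,0.02],[0,0,0]], "dr": [[0.009,0.003,0.009],[0.009,0.003,0.009],[0,0,0]]}}

```text
time: 10.22
eef_pos: [566.4, -161.6, 103.7]
tool_rot: [0.005, 0.68, 0.733, 0.002]
force: [-0.7, 0.2, 0.4]
width: 55.7
```

```bash
python3 plan.py 561 -157 66.5 94.5 20
```

```text
t 10.22 tcp [ 566.4 -161.6  103.7] th 94.3 tilt 0.59 F [-0.7  0.2  0.4] w 55.7 q1,6 [-0.39  1.11]
rows needed 2
{"linear": [[0.0026, -0.0027, 0.0185], [0.0026, -0.0026, 0.0186]], "dr": [[0.004, 0.003, -0.002], [0.004, 0.003, -0.002]]}
```

>>> {"fn": "apply_moves", "kwargs": {"linear": [[0.0026,-0.0027,0.018],[0.002,-0.0026,0.017],[0,0,0],[0,0,0]], "dr": [[0.004,0.003,-0.002],[0.004,0.003,-0.002],[0,0,0],[0,0,0]]}}

```text
time: 10.55
eef_pos: [562.7, -158.2, 71.6]
tool_rot: [0.002, 0.679, 0.735, 0.002]
force: [-0.2, 0.8, -0.1]
width: 55.8
```

```bash
python3 plan.py 561 -157 66.5 94.5 20
```

```text
t 10.55 tcp [ 562.7 -158.2   71.6] th 94.5 tilt 0.29 F [-0.2  0.8 -0.1] w 55.8 q1,6 [-0.38  1.11]
rows needed 1
{"linear": [[0.0013, -0.0016, 0.0051]], "dr": [[0.005, 0.001, 0.001]]}
```

>>> {"fn": "apply_moves", "kwargs": {"linear": [[0.001,-0.001,0.005],[0,0,0.001],[0,0,0],[0,0,0],[0,0,0],[0,0,0],[0,0,0],[0,0,0]], "dr": [[0.005,0.001,0],[0,0,0],[0,0,0],[0,0,0],[0,0,0],[0,0,0],[0,0,0],[0,0,0]], "grip": 1, "grip_force": 60}}

```text
time: 11.22
eef_pos: [563.7, -157.5, 70.2]
tool_rot: [0.002, 0.678, 0.735, 0.001]
force: [-0.2, 0.8, -1.6]
width: 15.1
```

```bash
python3 plan.py 561 -157 66.5 94.5 20
```

```text
t 11.22 tcp [ 563.7 -157.5   70.2] th 94.6 tilt 0.31 F [-0.2  0.8 -1.6] w 15.1 q1,6 [-0.38  1.11]
rows needed 1
{"linear": [[0.0007, -0.0027, 0.0037]], "dr": [[0.005, 0.002, 0.002]]}
```

>>> {"fn": "apply_moves", "kwargs": {"linear": [[0,0,-0.02],[0,0,-0.035],[0,0,-0.035],[0,0,-0.035]], "dr": [[0,0,0],[0,0,0],[0,0,0],[0,0,0]]}}

```text
time: 11.55
eef_pos: [555.8, -154.5, 188.3]
tool_rot: [-0.008, 0.678, 0.735, -0.003]
force: [1.1, -0.3, -2.4]
width: 15.1
```

```bash
python3 plan.py 537.5 169.2 210 75.5
```

```text
t 11.55 tcp [ 555.8 -154.5  188.3] th 94.6 tilt 1.01 F [ 1.1 -0.3 -2.4] w 15.1 q1,6 [-0.38  1.11]
rows needed 9
{"linear": [[0.036, 0.0008, -0.0021], [0.036, -0.0005, -0.0022], [0.036, -0.0018, -0.0022], [0.0359, -0.0032, -0.0022], [0.0357, -0.0045, -0.0022], [0.0356, -0.0058, -0.0023], [0.0353, -0.0071, -0.0023], [0.035, -0.0084, -0.0023]], "dr": [[-0.002, -0.001, 0.037], [-0.002, -0.001, 0.037], [-0.002, -0.001, 0.037], [-0.002, -0.001, 0.037], [-0.002, -0.001, 0.037], [-0.002, -0.001, 0.037], [-0.002, -0.001, 0.037], [-0.002, -0.001, 0.037]]}
```

>>> {"fn": "apply_moves", "kwargs": {"linear": [[0.033,0.001,-0.006],[0.036,-0.0005,-0.004],[0.036,-0.002,-0.003],[0.036,-0.003,-0.002],[0.036,-0.0045,-0.002],[0.0355,-0.006,-0.002],[0.035,-0.007,-0.002],[0.034,-0.0085,-0.002]], "dr": [[-0.002,-0.001,0.037],[-0.002,-0.001,0.037],[-0.002,-0.001,0.037],[-0.002,-0.001,0.037],[-0.002,-0.001,0.037],[-0.002,-0.001,0.037],[-0.002,-0.001,0.037],[-0.002,-0.001,0.037]]}}

```text
time: 12.22
eef_pos: [549.2, 130.4, 222.3]
tool_rot: [0.011, 0.789, 0.615, 0.005]
force: [1.1, -0.0, -2.3]
width: 15.1
```

```bash
python3 plan.py 537.5 169.2 200 75.5
```

```text
t 12.22 tcp [549.2 130.4 222.3] th 75.9 tilt 1.35 F [ 1.1 -0.  -2.3] w 15.1 q1,6 [0.13 1.94]
rows needed 2
{"linear": [[0.0175, -0.0107, 0.0108], [0.0174, -0.0106, 0.011]], "dr": [[0.011, 0.003, 0.003], [0.011, 0.003, 0.003]]}
```

>>> {"fn": "apply_moves", "kwargs": {"linear": [[0.014,-0.008,0.008],[0.013,-0.008,0.01],[0.005,-0.003,0.002],[0,0,0]], "dr": [[0.011,0.003,0.003],[0.011,0.003,0.003],[0,0,0],[0,0,0]]}}

```text
time: 12.55
eef_pos: [537.3, 175.8, 202.3]
tool_rot: [-0.001, 0.787, 0.616, 0.002]
force: [-0.0, -0.4, -2.0]
width: 15.1
```

```bash
python3 plan.py 537.5 169.2 190 75.5
```

```text
t 12.55 tcp [537.3 175.8 202.3] th 76.1 tilt 0.22 F [-0.  -0.4 -2. ] w 15.1 q1,6 [0.2  2.02]
rows needed 1
{"linear": [[-0.0064, 0.0018, 0.0122]], "dr": [[0.001, -0.004, 0.01]]}
```

>>> {"fn": "apply_moves", "kwargs": {"linear": [[-0.0064,0.0018,0.008],[0,0,0.005],[0,0,0]], "dr": [[0,-0.004,0.01],[0,0,0],[0,0,0]]}}

```text
time: 12.8
eef_pos: [538.1, 166.6, 188.5]
tool_rot: [0.002, 0.791, 0.611, -0.0]
force: [1.6, 0.7, -3.4]
width: 14.7
```

```bash
python3 plan.py 537.5 169.2 180 75.5;  python3 - <<'E'
from h import *
for n in("side","top"): cv2.imwrite(f"pics/{n}7.png",grab_frame(n)[:,:,::-1])
from ovl import ov
s=sense();p=s["eef_pos"];ov("7","pics/o7.png",p[0],p[1],p[2]-66.2,-14.2)
E
```

```text
t 12.8 tcp [538.1 166.6 188.5] th 75.4 tilt 0.2 F [ 1.6  0.7 -3.4] w 14.7 q1,6 [0.19 2.01]
rows needed 1
{"linear": [[0.0024, -0.0012, 0.0085]], "dr": [[0.003, 0.002, -0.002]]}
```

View pics/o7.png

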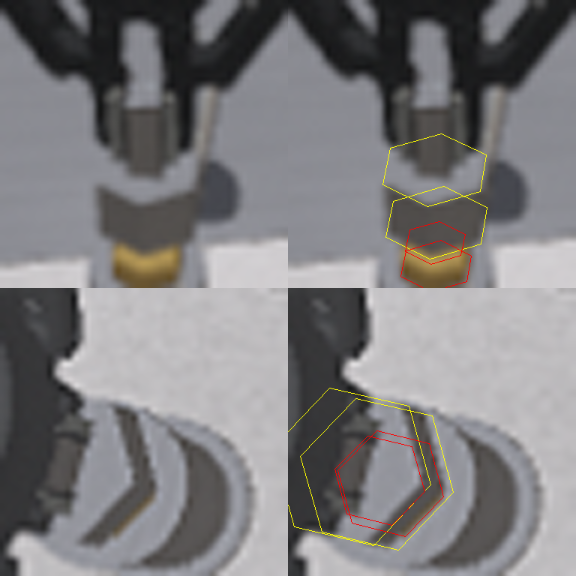

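>>> {"fn": "apply_moves", "kwargs": {"linear": [[0.0024,-0.001,0.003],[0,0,0.004],[0,0,0.002]], "dr": [[0.003,0.002,0],[0,0,0],[0,0,0]]}}

```text
time: 13.15
eef_pos: [539.4, 167.8, 180.9]
tool_rot: [0.001, 0.792, 0.61, 0.001]
force: [-0.3, 0.2, -2.5]
width: 15.1
```

```bash
python3 plan.py 537.5 169.2 175 75.5
```

```text
t 13.15 tcp [539.4 167.8 180.9] th 75.2 tilt 0.15 F [-0.3  0.2 -2.5] w 15.1 q1,6 [0.19 2.02]
rows needed 1
{"linear": [[0.0009, -0.0022, 0.0059]], "dr": [[0.002, -0.001, -0.005]]}
```

>>> {"fn": "apply_moves", "kwargs": {"linear": [[0.001,-0.0022,0.004],[0,0,0.003],[0,0,0.003],[0,0,0.003]], "dr": [[0.002,0,-0.005],[0,0,0],[0,0,0],[0,0,0]]}}

```text
time: 13.48
eef_pos: [537.3, 168.8, 167.1]
tool_rot: [0.0, 0.791, 0.612, 0.0]
force: [-2.6, -3.0, -0.6]
width: 15.3
```

```bash
python3 plan.py 537.5 169.2 170 75.5
```

```text
t 13.48 tcp [537.3 168.8 167.1] th 75.5 tilt 0.05 F [-2.6 -3.  -0.6] w 15.3 q1,6 [0.19 2.02]
rows needed 1
{"linear": [[0.0005, 0.0001, -0.0029]], "dr": [[0.001, 0.0, 0.0]]}
```

It is already 8 mm below the nut's top with little force: socket 2 fits. I'll carry on down to the shoulder.

>>> {"fn": "apply_moves", "kwargs": {"linear": [[0,0,0.003],[0,0,0.003],[0,0,0.002]], "dr": [[0,0,0],[0,0,0],[0,0,0]]}}

```text
time: 13.73
eef_pos: [536.9, 168.7, 159.5]
tool_rot: [0.001, 0.791, 0.612, 0.0]
force: [-7.4, -2.6, 23.9]
width: 15.3
```

```bash
python3 plan.py 537.5 169.2 161.2 75.5
```

```text
t 13.73 tcp [536.9 168.7 159.5] th 75.5 tilt 0.07 F [-7.4 -2.6 23.9] w 15.3 q1,6 [0.19 2.02]
rows needed 1
{"linear": [[0.0006, 0.0004, -0.0017]], "dr": [[0.001, 0.0, 0.0]]}
```

>>> {"fn": "apply_moves", "kwargs": {"linear": [[0,0,0],[0,0,0]], "dr": [[0,0,0],[0,0,0]]}}

```text
time: 13.9
eef_pos: [536.8, 168.6, 159.9]
tool_rot: [0.001, 0.791, 0.612, 0.0]
force: [-0.3, -0.8, -1.3]
width: 14.9
```

```bash
python3 plan.py 537.5 169.2 161.2 75.5;  python3 - <<'E'
from h import *
for n in("side","top"): cv2.imwrite(f"pics/{n}8.png",grab_frame(n)[:,:,::-1])
from ovl import ov
s=sense();p=s["eef_pos"];ov("8","pics/o8.png",p[0],p[1],95,-14.5)
for m in mark_of("socket_b_post","side"): print(round(m["conf"],2),c2w("side",m["centre"]).round(1))
for m in mark_of("socket_b_post","top"): print(round(m["conf"],2),c2w("top",m["centre"]).round(1))
E
```

```text
t 13.9 tcp [536.8 168.6 159.9] th 75.5 tilt 0.1 F [-0.3 -0.8 -1.3] w 14.9 q1,6 [0.19 2.02]
rows needed 1
{"linear": [[0.0007, 0.0005, -0.0013]], "dr": [[0.002, 0.001, 0.0]]}
0.92 [ 707.1 -110.5   47.9]
0.71 [535.1 167.7 143.7]
0.7 [602.7 -28.3  20.2]
```

View pics/o8.png

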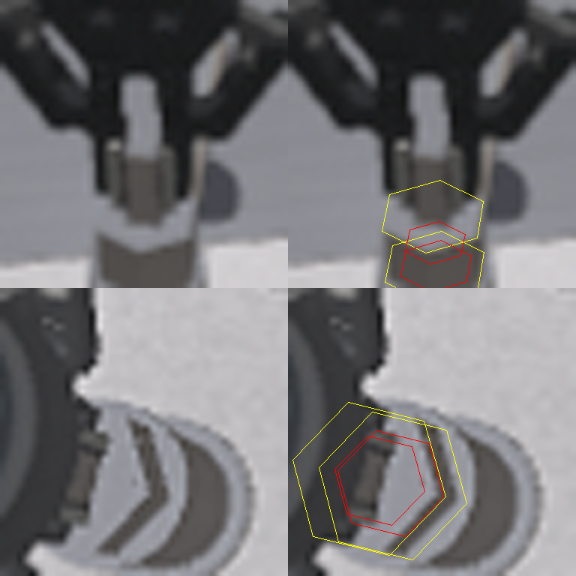

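View pics/side8.png

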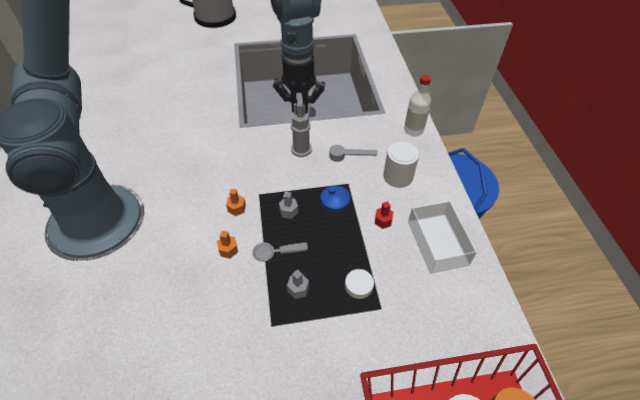

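View pics/top8.png

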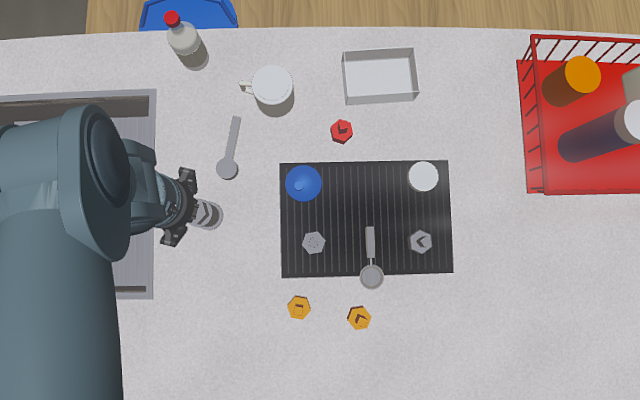

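>>> {"fn": "apply_moves", "kwargs": {"linear": [[0,0,0.0015],[0,0,0.001]], "dr": [[0,0,0],[0,0,0]]}}

```text
time: 14.27
eef_pos: [536.9, 168.7, 159.6]
tool_rot: [0.001, 0.791, 0.612, 0.001]
force: [-3.8, -1.7, 5.0]
width: 15.0
```

```bash
python3 plan.py 537.5 169.2 160 75.5
python3 - <<'E'
from f0 import *
im={n:cv2.imread(f"pics/{n}8.png") for n in("side","top")}
fitall(im,S={"1":(475,-49),"3":(473.5,-267)},cams=("top",))
grab_frame("side");s=sense();print(s["force"],s["eef_pos"],s["width"])
E
```

```text
t 14.27 tcp [536.9 168.7 159.6] th 75.5 tilt 0.14 F [-3.8 -1.7  5. ] w 15.0 q1,6 [0.19 2.02]
rows needed 1
{"linear": [[0.0007, 0.0005, -0.0004]], "dr": [[0.002, 0.0, 0.0]]}
top 1 830 [478.28 -41.59   1.09   0.53]
top 3 965 [ 475.82 -269.86   27.76    0.54]
[-3.43048984 -0.76350493  6.65525367] [536.89069823 168.66367892 159.64327936] 15.0678067470692
```

```bash
python3 -c "
from station import *
print(hand_in()); s=sense(); print(s['time'],s['eef_pos'],s['force'],s['width'])"
```

```text
the job is handed in; nothing more can be done
None
the job is handed in; nothing more can be done
```

The fitting socket is home on the nut and still gripped by its post, and I handed the job in at about 14 s. No verdict was reported.

**Trials:**
- **Socket 1 (far-left of the mat in the side view):** I first gripped it across its post's corners because I had misread its yaw, so I opened, turned and regripped. On the nut it stopped with its rim at about 109 mm and 15 N, level with the nut's top, so it is too small. I stood it back on the mat about 6 mm from where it was.
- **Socket 2 (middle):** this one fits. It went down all the way to the shoulder, where it met 24 N.
- **Socket 3:** not needed and never touched.

**Last checks before handing in:**
- **Seat:** the tool was at z = 159.6 mm, against about 161 expected at home. The outline drawn for a seated socket matched the side picture, and the network put the post at about 144 mm (145 expected).
- **Alignment:** the tool was about 1 mm from the nut's axis and tilted 0.14°. It was holding a light downward push of 5 to 7 N.
- **Grip:** fingers closed on the post at 15 mm with 60 N commanded. The force on the post itself is not measured.
- **Other things:** both pictures show sockets 1 and 3 upright on the mat, and the mug, cap, lid, spoon and tap lever where they were.

**Failed or disagreeing:** a final outline fit of sockets 1 and 3 in the top view failed because its image mask was poor, so their uprightness rests on the pictures alone. The two cameras' positions differed by about 3 mm throughout, and I used the mean.

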